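# Sort two lens rings with a plug gauge

## Robot

A 7-joint arm with a two-finger parallel gripper is mounted at the origin on the work surface. World frame = base frame: x ahead of the robot, y to its left, z up, the work surface at z = 0. Lengths are in m, angles in rad, forces in N, time in s.
With the tool pointing down it reaches from about 0.425 to 0.95 m from the base axis. Payload 4.7 kg.
Tool frame: the origin (TCP) lies midway between the tips of the shut fingers; the grasp point (between the pads) lies 19 mm behind it (robot.hold_point_z is the distance from the TCP to the grasp point, in m); z points along the fingers, y is the line along which they close (so a half turn about z gives the same grasp; the last joint's range is limited). The gripper opens to 87 mm and grips with 3 to 60 N. Pads are 19 mm wide; open, the fingers measure 117 mm over their backs; the gripper's body (75 mm by 190 mm) begins 51 mm behind the grasp point.
Start: joints at [1.13, 0.469, -0.049, 1.532, 0.024, 1.141, -0.082], TCP at [0.27, -0.619, 0.2] pointing down, gripper open.
Joint ranges: [-2.59, 2.59], [-0.33, 1.99], [-1.39, 1.29], [0.1, 2.45], [-1.04, 4.18], [0.21, 1.99], [-2.66, 2.66]. Speed limits (rad/s): [2.57, 2.57, 3.14, 3.14, 3.14, 3.14, 3.14].

## Interface

Orientations are given as a unit quaternion [x, y, z, w].
In Python, from plant import state, eyes, job, robot gives the robot as it stands.
- The arm moves only by the shell command python3 -m creep 'ROWS' [FORCE]. ROWS is JSON, a list of rows, each a list of 5 numbers: the shift along the tool's x, y, z in mm, then the turn about the tool's z in degrees, then the gripper's target within -1 to 1 (fully open at 1, half-way at 0, shut at -1). A call has exactly 5 rows; each row shifts and turns the commanded pose from where the row before left it, along the tool's axes as they then stand; what a row does not reach is not made up. A row lasts 1/10 s, in which the tool goes at most 50 mm and 8.59 degrees, less where a joint would pass 70% of its speed; a pose out of reach is approached as far as the arm can. A call with a gripper value outside its range is refused whole. The fingers move at their own pace and stop on an object; FORCE is the grip in N (left out, the last holds). Time passes only in rows, so rows that do not move let the fingers close, or fill a call up. It gives the time, the measured TCP pose, the force, the opening and the grip force at its end, in the units of the state.
- state(): the state, without advancing time (a new reading comes with each control period).
- eyes.capture(name): name is "scene" or "side" or "wrist"; returns a dict with "image" (480x640x3 uint8, red, green, blue), "mtx" (3x3 intrinsics, pixels), "k1" (the pictures are not rectified: a ray, as slopes to the right and down, at radius r is drawn at 1 + k1 r^2 times it, then the intrinsics apply), "view" (4x4, takes a point from world to camera coordinates). Camera axes: x right, y down, z forward; pixel columns grow to the right and rows downward; lengths in m; the calibration is good to about 2 mm. A picture is of the moment at which its call begins. There is no depth.
- job.hand_in(): hands the job in; it is judged then, once.
The state is a dict: "clock": time; "q": joint angles; "joint_velocities": joint speeds; "tau": joint torques, N m; "eef_pos": TCP position; "eef_rot": TCP orientation; "force": force on the tool from outside, world axes, zero at the start; "ft_torque": the same for the moment, N m; "opening": finger opening in m; "gripper_force": force on a finger pad.
Only numpy, scipy, OpenCV 4.12 (cv2) and the standard library are available. Lean on these libraries where they do the work, as an engineer would, in place of code of your own. Each camera call takes 0.05 s, during which the arm holds its last target. There are 200 camera calls.

## Task

Two black lens rings stand on the inspection bench: try the blue-handled plug gauge on both, first on the one with the narrow bore, where it stops at the mouth, then lower it into the one with the wide bore and leave it standing there on the bench inside the ring. Then set the narrow-bored ring flat in the red reject tray. Do not drop the gauge or the ring from a height.

Things in the scene. Friction and masses are not known exactly. Their poses are not given: they have to be found in the camera images.
- gauge_handle (a point): Middle of the blue handle (24 mm diameter, 65 mm long) of the upright plug gauge, 115 mm tall, 0.28 kg. Below the handle is a steel plug, 36 mm diameter, 50 mm long, its nose tapering over the last 6 mm to a flat 26 mm foot. The point is on the axis, 85 mm above the foot; z points up. It starts in a loose 12 mm deep socket of a fixed grey block (80 x 80 x 20 mm): lift it straight out.
- ring_wide_center (a point): Centre of the black lens ring (bright top face) with the wide bore: outside diameter 62 mm, through bore 46 mm, 36 mm high, 0.1 kg, loose, flat on the bench. The point is on the axis, 18 mm above its underside; z points up. The gauge passes freely until its foot is on the bench, the middle of its handle then 67 mm above this point.
- ring_tight_center (a point): Centre of the black lens ring (bright top face) with the narrow bore: outside diameter 62 mm (grip it here), through bore 30 mm, 36 mm high, 0.1 kg, loose, flat on the bench. The point is on the axis, 18 mm above its underside; z points up. The gauge stops with its nose about 2 mm into the mouth, the middle of its handle then about 101 mm above this point.
- tray: Red open reject tray, fixed to the bench, 180 mm along its x, 160 mm along its y, 22 mm high with 4 mm walls and a floor about 4 mm thick; the origin is the centre of its underside.
There are look-alikes about, which are no part of the job. What is shaped like the part that bears ring_tight_center but yellow is not meant. Of the things that look like the part that bears gauge_handle, the smaller one is meant.

How it is judged:
On the way, in this order (a step that is already met when the one before it is completed fails the run):
1. the gauge is tried on the narrow-bored ring: upright over its bore and resting against its mouth (horizontal distance between gauge_handle and ring_tight_center below 0.015 m and z of gauge_handle in the frame of ring_tight_center below 0.107 m and angle between gauge_handle's own z axis and vertical below 0.26 rad and contact force between gauge and ring_tight above 0.3 N), for 0.05 s.
2. the gauge stands, let go, in the wide-bored ring with its foot on the bench (horizontal distance between gauge_handle and ring_wide_center below 0.015 m and z of gauge_handle in the frame of ring_wide_center below 0.077 m and angle between gauge_handle's own z axis and vertical below 0.17 rad and contact force between the fingers and gauge below 0.05 N), for 0.2 s.
3. the narrow-bored ring lies flat in the red tray, let go (horizontal distance between ring_tight_center and tray below 0.08 m and height (world z) of ring_tight_center below 0.032 m and angle between ring_tight_center's own z axis and vertical below 0.17 rad and contact force between the fingers and ring_tight below 0.05 N), for 0.2 s.
At the end, for the whole second after the job is handed in: The gauge stands upright (within 10 degrees), let go, in the bore of the wide ring, its foot within 10 mm of the bench and its axis within 15 mm of the ring's; the narrow ring lies flat (within 10 degrees) on the floor of the red tray, let go; all are at rest (all of step 2 and all of step 3 and linear speed of each of gauge, ring_wide, ring_tight below 0.03 m/s); the robot touches nothing.
It fails at once if the gauge is dropped from a height (falls free at over 1 m/s, about 5 cm) (linear speed of gauge above 1 m/s and contact force between the fingers and gauge below 0.05 N).
It fails at once if the narrow ring is dropped from a height (falls free at over 1 m/s, about 5 cm) (linear speed of ring_tight above 1 m/s and contact force between the fingers and ring_tight below 0.05 N).
It also fails if it takes over 54 s, if anything falls off the work surface, if the arm or the gripper's body presses on something with over 40 N, if the wrist force passes 120 N, or if a joint passes its speed limit or range.

## Working session

There is one attempt and no reset: what is moved stays moved. The work goes in short steps, Python scripts to look and compute and a shell command to move; the robot and the scene stay as the last step left them, time stands still between calls to the robot, and variables do not carry over. Pictures are saved under pics/ and viewed, at most 10 in all, crops included, and the job is handed in when it is done.

```bash
mkdir -p pics; ls; python3 - <<'E'
from plant import state, eyes, job, robot
import cv2
s=state();print(s,robot.hold_point_z)
for n in("scene","side"):
    c=eyes.capture(n);cv2.imwrite(f"pics/{n}0.png",c["image"][:,:,::-1]);print(n,c["mtx"],c["k1"],c["view"])
E
```

```text
pics
{'clock': 0.0, 'q': array([ 1.13010533,  0.46946799, -0.04860204,  1.53371279,  0.02410539,
        1.14099259, -0.08229367]), 'joint_velocities': array([ 3.66151444e-04, -4.16555791e-04, -7.22655342e-05,  2.60967922e-04,
       -6.74959755e-04, -4.05847878e-04,  2.91480450e-04]), 'tau': array([ 7.39954030e-04, -5.07975447e+01, -8.01697117e-02, -2.36151356e+01,
       -6.11950248e-02,  3.78906517e-02,  1.85142953e-04]), 'eef_pos': array([ 0.26991716, -0.61796903,  0.19907362]), 'eef_rot': array([ 9.78873010e-01,  2.04466708e-01, -2.40675052e-04, -9.67927901e-04]), 'force': array([-0.07198879,  0.38266302,  0.19552381]), 'ft_torque': array([-0.00166939, -0.01200313, -0.00869605]), 'gripper_force': 0.0, 'opening': 0.08706559933907461} 0.0187
scene [[523.75870383   0.         321.48305952]
 [  0.         523.75870383 229.90443882]
 [  0.           0.           1.        ]] -0.06179820407527482 [[-0.19761031  0.98024821  0.00797587  0.06484191]
 [ 0.83302159  0.17220844 -0.52575592 -0.34470849]
 [-0.51674481 -0.09725072 -0.85059808  1.3958103 ]
 [ 0.          0.          0.          1.        ]]
side [[521.66265611   0.         320.04816143]
 [  0.         521.66265611 242.43787899]
 [  0.           0.           1.        ]] -0.07636705900408103 [[-0.83553796 -0.54917721 -0.01675461  0.41351092]
 [-0.2873874   0.46282513 -0.83857104  0.207216  ]
 [ 0.46827855 -0.69584287 -0.54453457  0.74979242]
 [ 0.          0.          0.          1.        ]]
```

View pics/scene0.png

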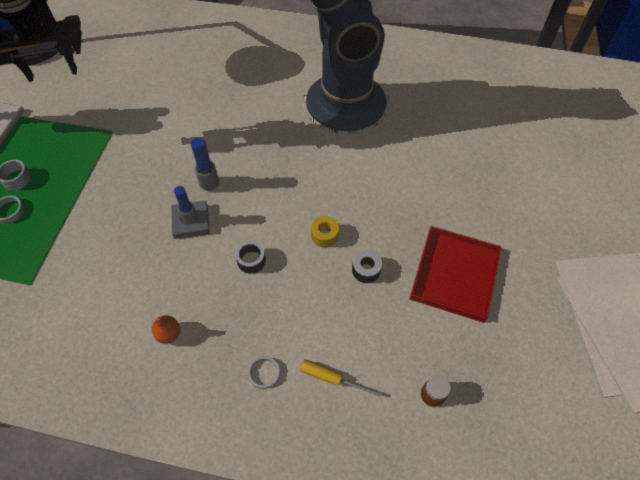

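View pics/side0.png

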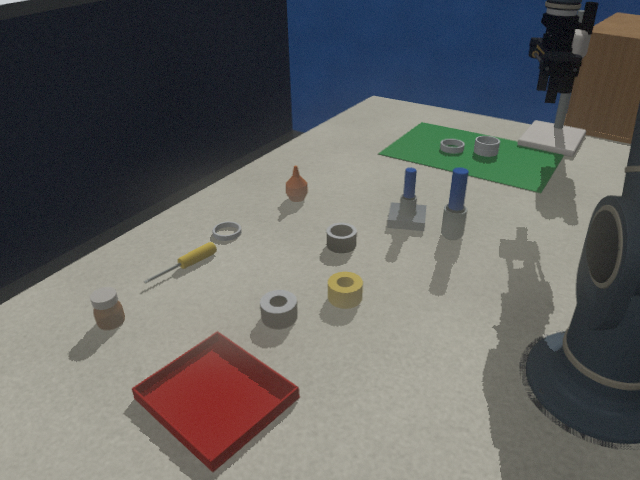

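The scene view shows the gauge in its block (handle top ~(181,188)), with the larger decoy gauge at (202,145). The wide ring is at (251,256), the tight ring at (367,265), the yellow decoy at (325,231) and the tray at about (457,273). In the side view the handle top is at (410,171), the wide ring at (342,233), the tight ring at (279,304) and the tray at (216,395). Next, enlarged crops.

```bash
python3 - <<'E'
import cv2
a=cv2.imread("pics/scene0.png")[170:300,160:400];cv2.imwrite("pics/sc.png",cv2.resize(a,None,fx=3.3,fy=3.3,interpolation=2))
a=cv2.imread("pics/side0.png")[155:335,250:480];cv2.imwrite("pics/si.png",cv2.resize(a,None,fx=3.3,fy=3.3,interpolation=2))
E
```

```text
(no output)
```

View pics/sc.png

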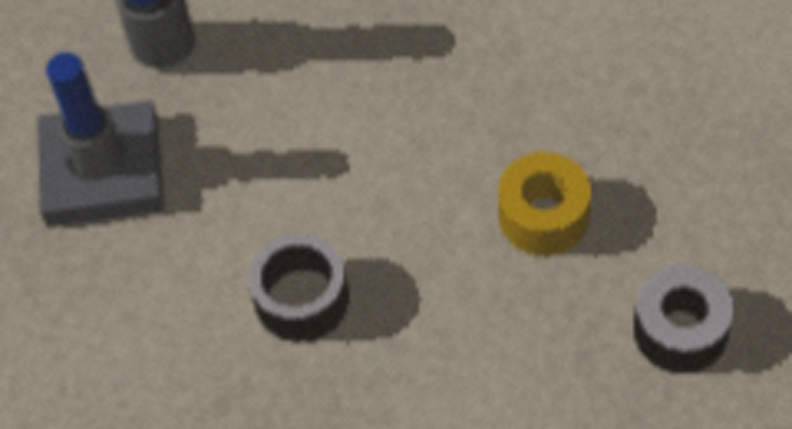

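View pics/si.png

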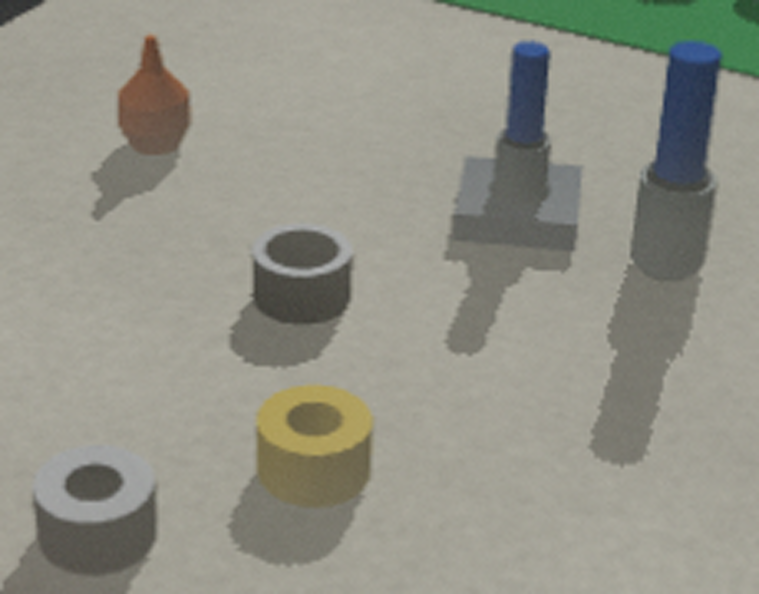

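Read from the crops, full-picture pixels. Scene: handle top (179.7,190.3), wide ring top (250.3,253.9), tight ring top (367.3,263.0). Side: handle top (410.9,170.5), wide ring top (341.5,230.8), tight ring top (279.1,301.4). The bores confirm which ring is which.

```bash
cat > h.py <<'E'
import numpy as np, cv2
from scipy.optimize import least_squares
from plant import state, eyes
def ray(c,p):
    d=np.array([c["k1"],0,0,0,0.])
    x=cv2.undistortPoints(np.array([[p]],float),c["mtx"],d)[0,0]
    R=c["view"][:3,:3]; o=-R.T@c["view"][:3,3]; v=R.T@np.r_[x,1]
    return o,v/np.linalg.norm(v)
def tri(rays):
    A=0;b=0
    for o,v in rays: P=np.eye(3)-np.outer(v,v);A=A+P;b=b+P@o
    X=np.linalg.solve(A,b)
    return X.round(4),[round(float(np.linalg.norm((np.eye(3)-np.outer(v,v))@(X-o))),4) for o,v in rays]
def plane(c,p,z):
    o,v=ray(c,p);return (o+v*(z-o[2])/v[2]).round(4)
def totool(d,s):   # world displacement -> tool axes mm
    from scipy.spatial.transform import Rotation as R
    return (R.from_quat(s["eef_rot"]).inv().apply(d)*1000).round(1)
E
python3 - <<'E'
from h import *
a=eyes.capture("scene");b=eyes.capture("side")
for n,p,q,z in[("handletop",(179.7,190.3),(410.9,170.5),.123),("wide",(250.3,253.9),(341.5,230.8),.036),("tight",(367.3,263.),(279.1,301.4),.036),("yellow",(325.2,227.9),(345.5,282.3),.036)]:
    print(n,tri([ray(a,p),ray(b,q)]),plane(a,p,z),plane(b,q,z))
for p in[(433,229),(501,244),(487,320),(411,297)]:print(plane(a,p,.022))
for p in[(217,336),(298,391),(135,394)]:print(plane(b,p,.022))
from scipy.spatial.transform import Rotation as R
s=state();print(R.from_quat(s["eef_rot"]).as_matrix().round(3),s["clock"])
E
```

```text
handletop (array([ 0.4479, -0.2791,  0.1195]), [0.0003, 0.0003]) [ 0.4498 -0.2778  0.123 ] [ 0.445  -0.2716  0.123 ]
wide (array([ 0.5192, -0.1163,  0.0328]), [0.0005, 0.0005]) [ 0.5213 -0.115   0.036 ] [ 0.5164 -0.1125  0.036 ]
tight (array([0.4909, 0.1306, 0.0331]), [0.0005, 0.0005]) [0.4928 0.1309 0.036 ] [0.4885 0.1327 0.036 ]
yellow (array([0.4237, 0.027 , 0.0335]), [0.0004, 0.0004]) [0.4256 0.0276 0.036 ] [0.4219 0.0294 0.036 ]
[0.3713 0.2612 0.022 ]
[0.3796 0.4121 0.022 ]
[0.5655 0.388  0.022 ]
[0.5453 0.2312 0.022 ]
[0.5308 0.2408 0.022 ]
[0.3587 0.2626 0.022 ]
[0.5477 0.3926 0.022 ]
[[ 0.916  0.4   -0.001]
 [ 0.4   -0.916  0.001]
 [-0.    -0.001 -1.   ]] 0.2
```

```bash
python3 -m creep '[[0,0,0,4.7,1],[0,0,0,4.7,1],[0,0,0,4.7,1],[0,0,0,4.7,1],[0,0,0,4.8,1]]' 20
python3 -m creep '[[10,-38,0,0,1],[14,-38,0,0,1],[14,-38,0,0,1],[14,-38,0,0,1],[14,-38,0,0,1]]'
python3 -m creep '[[14,-38,0,0,1],[14,-38,0,0,1],[14,-38,0,0,1],[10,-20,0,0,1],[0,0,0,0,1]]'
python3 - <<'E'
from h import *
c=eyes.capture("wrist");cv2.imwrite("pics/w1.png",c["image"][:,:,::-1])
b=eyes.capture("side");a=eyes.capture("scene")
print("decoy base",plane(b,(452.4,234.4),0),"top scene/side",tri([ray(a,(198.3,142)),ray(b,(460,171))]))
s=state();print(s["eef_pos"],s["clock"])
np.save("w1.npy",c,allow_pickle=True)
E
```

```text
clock: 0.7
eef_pos: [0.2702, -0.6184, 0.1999]
eef_rot: [1.0, -0.002, -0.0, -0.0]
force: [0.3, -0.2, 0.3]
opening: 0.0871
gripper_force: 0.0
clock: 1.2
eef_pos: [0.3366, -0.4269, 0.2001]
eef_rot: [1.0, -0.0, 0.0, -0.0]
force: [-0.3, -0.6, 0.1]
opening: 0.0873
gripper_force: 0.0
clock: 1.7
eef_pos: [0.39, -0.291, 0.2003]
eef_rot: [1.0, 0.003, 0.0, -0.0]
force: [-0.4, -0.6, -0.1]
opening: 0.0871
gripper_force: 0.0
decoy base [ 0.3394 -0.2738  0.    ] top scene/side (array([ 0.3392, -0.2682,  0.1505]), [0.0013, 0.0013])
[ 0.38772727 -0.29556766  0.20017694] 1.85
```

View pics/w1.png

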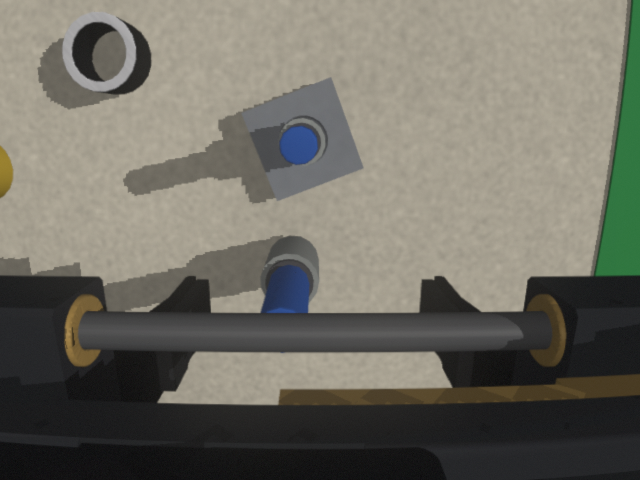

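The wrist view shows the gauge handle top at (299,145), with the plug shoulder at about (304,141). The wide ring's top is at (100,51), and the decoy gauge is under the fingers at (287,285). I'll refine using this view.

```bash
python3 - <<'E'
from h import *
c=np.load("w1.npy",allow_pickle=True).item()
a=eyes.capture("scene");b=eyes.capture("side")
print("handle",plane(c,(299,145),.123),tri([ray(a,(179.7,190.3)),ray(c,(299,145))]),tri([ray(a,(179.7,190.3)),ray(b,(410.9,170.5)),ray(c,(299,145))]))
print("wide",plane(c,(100,51),.036),tri([ray(a,(250.3,253.9)),ray(c,(100,51))]))
s=state();print(s["eef_pos"],s["clock"])
o,v=ray(c,(320,240));print(o,v)
E
```

```text
handle [ 0.4502 -0.2813  0.123 ] (array([ 0.4492, -0.28  ,  0.1205]), [0.0014, 0.0014]) (array([ 0.4487, -0.2802,  0.119 ]), [0.0015, 0.0004, 0.0016])
wide [ 0.5212 -0.1201  0.036 ] (array([ 0.5207, -0.117 ,  0.0323]), [0.0017, 0.0017])
[ 0.38750761 -0.29597766  0.20008639] 1.95
[ 0.460473   -0.29099263  0.38417705] [-0.25768562 -0.01313981 -0.96613947]
```

```bash
python3 -m creep '[[20,-6,0,0,1],[20,-6,0,0,1],[16,-4,0,0,1],[6,0,0,0,1],[0,0,0,0,1]]'
python3 -m creep '[[0,0,30,0,1],[0,0,35,0,1],[0,0,35,0,1],[0,0,22,0,1],[0,0,3,0,1]]'
python3 - <<'E'
from h import *
c=eyes.capture("side");i=c["image"][130:280,340:520,::-1];cv2.imwrite("pics/s2.png",cv2.resize(i,None,fx=3.3,fy=3.3,interpolation=2))
s=state();print(s["eef_pos"],s["force"])
E
```

```text
clock: 2.45
eef_pos: [0.4505, -0.279, 0.1999]
eef_rot: [1.0, -0.0, -0.0, -0.0]
force: [-0.8, -0.2, 0.4]
opening: 0.0868
gripper_force: 0.0
clock: 2.95
eef_pos: [0.447, -0.2783, 0.0725]
eef_rot: [1.0, -0.001, -0.003, -0.001]
force: [-0.8, 0.6, 0.1]
opening: 0.0869
gripper_force: 0.0
[ 0.44824968 -0.27871162  0.0737358 ] [ 0.28194922 -0.35024201  0.94597857]
```

View pics/s2.png

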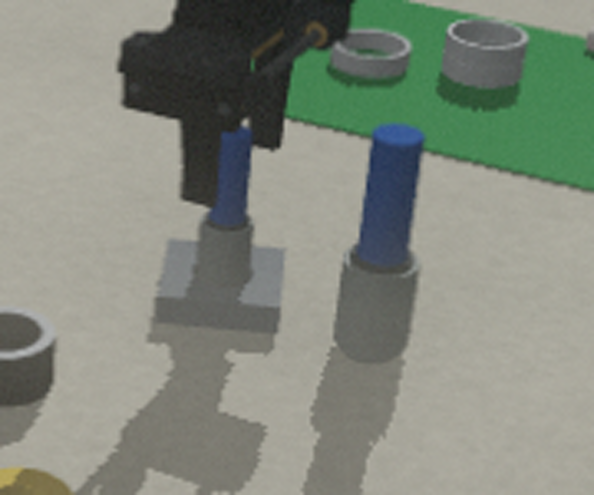

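The handle (crop (235,175)) lies between the two fingers, so I'll close and lift straight out.

```bash
python3 -m creep '[[0,0,0,0,-1],[0,0,0,0,-1],[0,0,0,0,-1],[0,0,0,0,-1],[0,0,0,0,-1]]' 25
python3 -m creep '[[0,0,0,0,-1],[0,0,0,0,-1],[0,0,0,0,-1],[0,0,-5,0,-1],[0,0,-10,0,-1]]' 25
python3 -m creep '[[0,0,-20,0,-1],[0,0,-25,0,-1],[0,0,-25,0,-1],[0,0,-15,0,-1],[0,0,0,0,-1]]'
```

```text
clock: 3.5
eef_pos: [0.4505, -0.2787, 0.0757]
eef_rot: [1.0, -0.0, 0.0, 0.0]
force: [-0.9, -0.2, 0.4]
opening: 0.055
gripper_force: 0.0
clock: 4.0
eef_pos: [0.4491, -0.278, 0.0895]
eef_rot: [1.0, -0.0, -0.001, -0.001]
force: [0.5, -0.3, -3.5]
opening: 0.0233
gripper_force: 25.2
clock: 4.5
eef_pos: [0.4516, -0.2793, 0.1778]
eef_rot: [1.0, -0.0, 0.002, 0.001]
force: [0.4, 0.3, -3.6]
opening: 0.0232
gripper_force: 25.2
```

```bash
python3 -m creep '[[-2,-20,0,0,-1],[-2,-40,0,0,-1],[-2,-45,0,0,-1],[-2,-45,0,0,-1],[-2,-45,0,0,-1]]'
python3 -m creep '[[-2,-45,0,0,-1],[-2,-45,0,0,-1],[-2,-45,0,0,-1],[-2,-40,0,0,-1],[-2,-30,0,0,-1]]'
python3 -m creep '[[0,-10,0,0,-1],[0,0,0,0,-1],[0,0,0,0,-1],[0,0,0,0,-1],[0,0,0,0,-1]]'
python3 - <<'E'
from h import *
c=eyes.capture("wrist");cv2.imwrite("pics/w2.png",c["image"][:,:,::-1]);np.save("w2.npy",c,allow_pickle=True)
s=state();print(s["eef_pos"],s["clock"],s["opening"])
E
```

```text
clock: 5.0
eef_pos: [0.4389, -0.0819, 0.1742]
eef_rot: [1.0, -0.0, -0.001, -0.0]
force: [1.6, -0.4, -3.0]
opening: 0.0234
gripper_force: 25.2
clock: 5.5
eef_pos: [0.4289, 0.124, 0.1745]
eef_rot: [1.0, 0.001, -0.001, -0.0]
force: [0.5, 0.2, -3.2]
opening: 0.0235
gripper_force: 25.2
clock: 6.0
eef_pos: [0.4304, 0.1299, 0.175]
eef_rot: [1.0, -0.001, -0.0, 0.0]
force: [-0.4, 0.6, -3.8]
opening: 0.0232
gripper_force: 25.3
[0.43042484 0.13020141 0.17504599] 6.05 0.02287904507759629
```

View pics/w2.png

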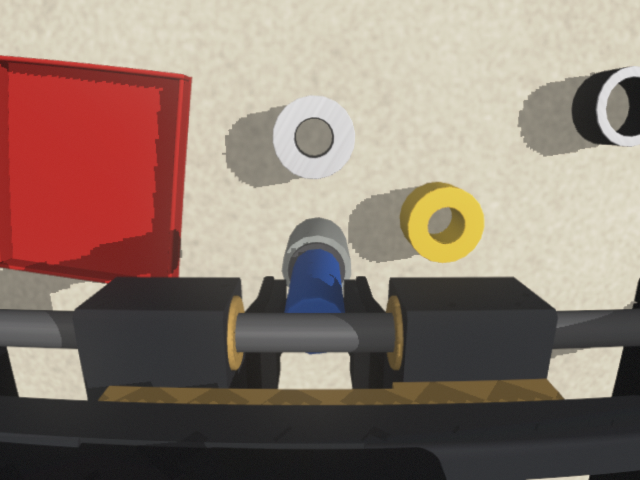

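The wrist view shows the tight ring's bore at (314,137), the held gauge's shoulder centre at about (317,268), the yellow decoy at (446,225), and part of the tray at left.

```bash
python3 - <<'E'
from h import *
c=np.load("w2.npy",allow_pickle=True).item()
a=eyes.capture("scene")
r=plane(c,(314,137),.036);g=plane(c,(316.5,268),.1585)
print("ring",r,tri([ray(a,(367.3,263.)),ray(c,(314,137))]),"gauge",g,"diff",r-g)
w=plane(c,(631,106),.036);print("wide",w)
i=a["image"][150:300,300:500,::-1];cv2.imwrite("pics/s3.png",cv2.resize(i,None,fx=3.3,fy=3.3,interpolation=2))
E
```

```text
ring [0.494  0.1299 0.036 ] (array([0.494 , 0.1304, 0.0383]), [0.0005, 0.0005]) gauge [0.433  0.1287 0.1585] diff [ 0.061   0.0012 -0.1225]
wide [ 0.5213 -0.1157  0.036 ]
```

```bash
python3 -m creep '[[15,0,0,0,-1],[25,0,0,0,-1],[16,-1,0,0,-1],[5,0,0,0,-1],[0,0,0,0,-1]]'
python3 -m creep '[[0,0,15,0,-1],[0,0,25,0,-1],[0,0,18,0,-1],[0,0,8,0,-1],[0,0,0,0,-1]]'
python3 -m creep '[[0,0,2,0,-1],[0,0,2,0,-1],[0,0,2,0,-1],[0,0,0,0,-1],[0,0,0,0,-1]]'
```

```text
clock: 6.6
eef_pos: [0.4921, 0.1322, 0.1748]
eef_rot: [1.0, -0.0, -0.0, -0.0]
force: [-0.0, 0.2, -3.8]
opening: 0.0235
gripper_force: 25.3
clock: 7.1
eef_pos: [0.4901, 0.1322, 0.1083]
eef_rot: [1.0, 0.0, -0.001, 0.0]
force: [-0.7, -0.8, -3.5]
opening: 0.0234
gripper_force: 25.3
clock: 7.6
eef_pos: [0.4924, 0.1324, 0.1041]
eef_rot: [1.0, -0.0, 0.001, -0.0]
force: [0.9, -1.3, 2.5]
opening: 0.0235
gripper_force: 25.3
```

```bash
python3 -m creep '[[0,0,1,0,-1],[0,0,0,0,-1],[0,0,0,0,-1],[0,0,0,0,-1],[0,0,0,0,-1]]'
python3 - <<'E'
from h import *
c=eyes.capture("side");i=c["image"][180:360,180:380,::-1];cv2.imwrite("pics/s4.png",cv2.resize(i,None,fx=3.3,fy=3.3,interpolation=2))
E
```

```text
clock: 8.1
eef_pos: [0.493, 0.1325, 0.1038]
eef_rot: [1.0, -0.0, 0.002, -0.0]
force: [0.7, -1.6, 7.2]
opening: 0.0236
gripper_force: 25.3
```

View pics/s4.png

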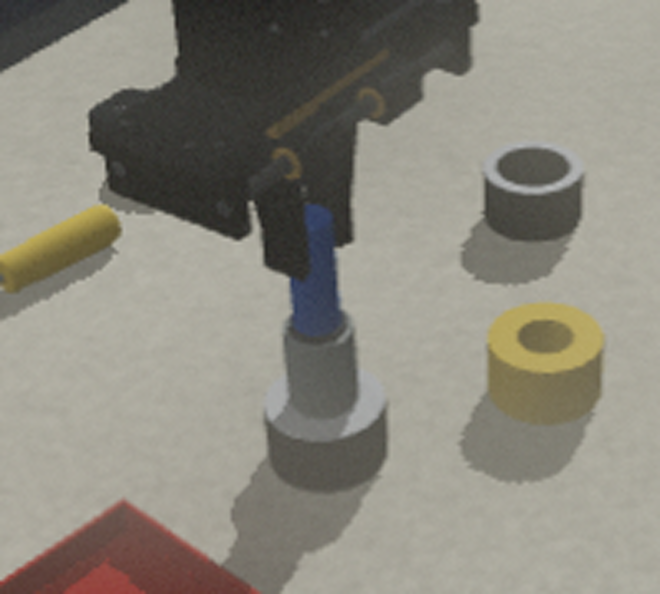

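The gauge sits upright on the tight ring's mouth, and the 10 N change in wrist force confirms contact. I'll lift it and go short of the wide ring for a wrist look.

```bash
python3 -m creep '[[0,0,-5,0,-1],[0,0,-15,0,-1],[0,0,-25,0,-1],[0,0,-22,0,-1],[0,0,-6,0,-1]]'
python3 -m creep '[[-4,25,0,0,-1],[-5,45,0,0,-1],[-5,45,0,0,-1],[-5,45,0,0,-1],[-5,45,0,0,-1]]'
python3 -m creep '[[-5,30,0,0,-1],[-3,14,0,0,-1],[0,0,0,0,-1],[0,0,0,0,-1],[0,0,0,0,-1]]'
python3 - <<'E'
from h import *
c=eyes.capture("wrist");cv2.imwrite("pics/w3.png",c["image"][:400,:,::-1]);np.save("w3.npy",c,allow_pickle=True)
s=state();print(s["eef_pos"],s["clock"],s["opening"])
E
```

```text
clock: 8.65
eef_pos: [0.492, 0.1332, 0.1768]
eef_rot: [1.0, 0.0, 0.001, -0.001]
force: [-0.5, 0.9, -3.0]
opening: 0.0236
gripper_force: 25.3
clock: 9.15
eef_pos: [0.4657, -0.074, 0.174]
eef_rot: [1.0, 0.0, -0.001, -0.0]
force: [0.1, 0.0, -3.5]
opening: 0.0231
gripper_force: 25.3
clock: 9.65
eef_pos: [0.4593, -0.1148, 0.1747]
eef_rot: [1.0, 0.001, -0.0, -0.0]
force: [-0.2, -0.3, -3.5]
opening: 0.0236
gripper_force: 25.3
[ 0.45943149 -0.11485854  0.17489293] 9.7 0.02342596404076734
```

View pics/w3.png

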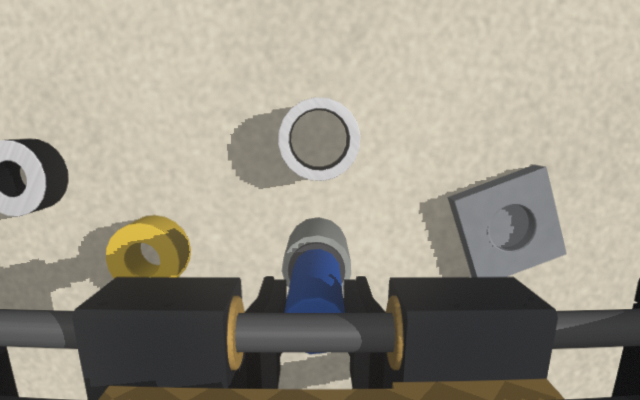

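The wrist view shows the wide ring's bore at (319,140) and the gauge shoulder at (317,268). The ring is therefore about +59 mm in x and −2.6 mm in y from the gauge axis.

```bash
python3 -m creep '[[15,1,0,0,-1],[25,1,0,0,-1],[15,0.6,0,0,-1],[4,0,0,0,-1],[0,0,0,0,-1]]'
python3 -m creep '[[0,0,15,0,-1],[0,0,25,0,-1],[0,0,15,0,-1],[0,0,5,0,-1],[0,0,0,0,-1]]'
python3 -m creep '[[0,0,8,0,-1],[0,0,8,0,-1],[0,0,8,0,-1],[0,0,8,0,-1],[0,0,0,0,-1]]'
python3 -m creep '[[0,0,5,0,-1],[0,0,4,0,-1],[0,0,2,0,-1],[0,0,0,0,-1],[0,0,0,0,-1]]'
```

```text
clock: 10.2
eef_pos: [0.5183, -0.1181, 0.1748]
eef_rot: [1.0, 0.001, -0.0, -0.0]
force: [-0.6, -0.0, -3.7]
opening: 0.0233
gripper_force: 25.3
clock: 10.7
eef_pos: [0.5172, -0.1189, 0.1147]
eef_rot: [1.0, 0.0, -0.001, -0.0]
force: [0.4, -1.6, -3.6]
opening: 0.0235
gripper_force: 25.3
clock: 11.2
eef_pos: [0.5171, -0.1191, 0.0818]
eef_rot: [1.0, -0.0, -0.001, -0.0]
force: [-0.4, -0.5, -3.8]
opening: 0.0233
gripper_force: 25.3
clock: 11.7
eef_pos: [0.5184, -0.1192, 0.0722]
eef_rot: [1.0, -0.0, 0.0, 0.0]
force: [0.1, 0.4, -3.4]
opening: 0.0233
gripper_force: 25.3
```

```bash
python3 -m creep '[[0,0,1,0,-1],[0,0,1,0,-1],[0,0,1,0,-1],[0,0,0,0,-1],[0,0,0,0,-1]]'
python3 -m creep '[[0,0,0.7,0,-1],[0,0,0.7,0,-1],[0,0,0,0,-1],[0,0,0,0,-1],[0,0,0,0,-1]]'
```

```text
clock: 12.2
eef_pos: [0.5196, -0.1195, 0.0708]
eef_rot: [1.0, -0.0, 0.001, 0.0]
force: [-1.7, 0.6, 6.6]
opening: 0.0233
gripper_force: 24.9
clock: 12.7
eef_pos: [0.5205, -0.1197, 0.0707]
eef_rot: [1.0, -0.0, 0.002, 0.001]
force: [-3.0, 0.2, 13.2]
opening: 0.0232
gripper_force: 24.9
```

Contact came 33 mm lower than on the tight ring, so the foot is on the bench. I'll relax the press, open and rise.

```bash
python3 -m creep '[[0,0,-1,0,-1],[0,0,-0.5,0,-1],[0,0,0,0,0],[0,0,0,0,0],[0,0,0,0,0.3]]'
python3 -m creep '[[0,0,0,0,0.3],[0,0,0,0,0.3],[0,0,0,0,0.3],[0,0,0,0,0.3],[0,0,0,0,0.3]]'
python3 -m creep '[[0,0,-20,0,0.3],[0,0,-40,0,0.3],[0,0,-40,0,0.6],[0,0,-20,0,1],[0,0,0,0,1]]'
python3 - <<'E'
from h import *
a=eyes.capture("scene")["image"][180:290,200:400,::-1];b=eyes.capture("side")["image"][150:260,250:450,::-1]
cv2.imwrite("pics/s5.png",cv2.resize(np.vstack([a,b]),None,fx=2.7,fy=2.7,interpolation=2))
E
```

```text
clock: 13.2
eef_pos: [0.5181, -0.1191, 0.0689]
eef_rot: [1.0, 0.0, -0.0, -0.0]
force: [-0.2, -0.3, -0.6]
opening: 0.0397
gripper_force: 0.0
clock: 13.7
eef_pos: [0.5182, -0.1192, 0.0692]
eef_rot: [1.0, -0.0, -0.0, -0.0]
force: [0.2, 0.2, -0.3]
opening: 0.0566
gripper_force: 0.0
clock: 14.2
eef_pos: [0.5206, -0.1195, 0.1928]
eef_rot: [1.0, -0.0, 0.004, 0.001]
force: [0.4, -0.2, -0.2]
opening: 0.0733
gripper_force: 0.0
```

View pics/s5.png

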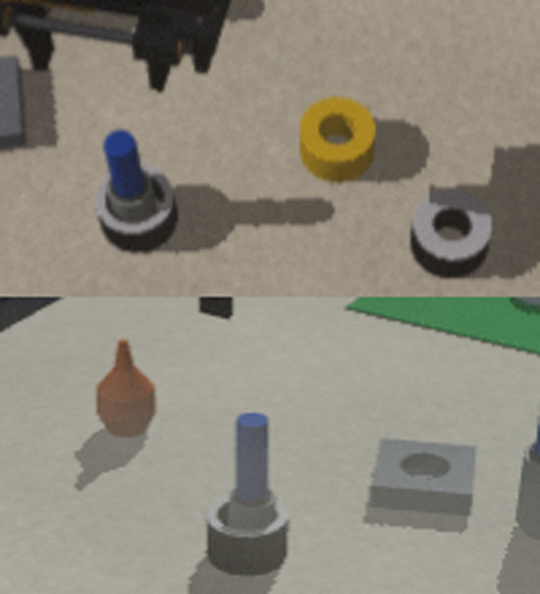

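The gauge stands upright in the wide ring with the fingers clear, and the tight ring has hardly moved (scene ≈(367,264)). Next I'll fetch the tight ring.

```bash
python3 -m creep '[[-3,-30,0,0,1],[-4,-45,0,0,1],[-4,-45,0,0,1],[-4,-45,0,0,1],[-4,-40,0,0,1]]'
python3 -m creep '[[-3,-30,0,0,1],[-2,-15,0,0,1],[0,0,0,0,1],[0,0,0,0,1],[0,0,0,0,1]]'
python3 -m creep '[[0,0,25,0,1],[0,0,40,0,1],[0,0,40,0,1],[0,0,20,0,1],[0,0,0,0,1]]'
```

```text
clock: 14.8
eef_pos: [0.4976, 0.0877, 0.1874]
eef_rot: [1.0, 0.0, -0.002, 0.0]
force: [1.5, 0.2, -0.4]
opening: 0.0869
gripper_force: 0.0
clock: 15.3
eef_pos: [0.4942, 0.1289, 0.1884]
eef_rot: [1.0, -0.001, -0.001, 0.001]
force: [0.2, -0.6, -0.2]
opening: 0.0871
gripper_force: 0.0
clock: 15.8
eef_pos: [0.492, 0.1283, 0.0612]
eef_rot: [1.0, -0.001, -0.003, 0.001]
force: [-0.7, -0.3, 0.2]
opening: 0.0869
gripper_force: 0.0
```

```bash
python3 -m creep '[[0,-2,10,0,1],[0,0,15,0,1],[0,0,15,0,1],[0,0,12,0,1],[0,0,4,0,1]]'
python3 -m creep '[[0,0,0,0,-1],[0,0,0,0,-1],[0,0,0,0,-1],[0,0,0,0,-1],[0,0,0,0,-1]]' 25
python3 -m creep '[[0,0,-5,0,-1],[0,0,-15,0,-1],[0,0,-20,0,-1],[0,0,-20,0,-1],[0,0,0,0,-1]]' 25
```

```text
clock: 16.3
eef_pos: [0.4945, 0.1326, 0.0079]
eef_rot: [1.0, -0.0, 0.0, 0.0]
force: [-0.1, 0.4, 0.2]
opening: 0.0872
gripper_force: 0.0
clock: 16.8
eef_pos: [0.4946, 0.1325, 0.0088]
eef_rot: [1.0, -0.0, 0.0, 0.0]
force: [-0.8, -0.7, 3.6]
opening: 0.06
gripper_force: 25.0
clock: 17.3
eef_pos: [0.4962, 0.1338, 0.0707]
eef_rot: [1.0, -0.0, 0.003, -0.001]
force: [0.3, 0.6, -0.1]
opening: 0.0603
gripper_force: 25.0
```

The opening reads 60 mm rather than 62 mm, so I'll check numerically that the ring sits level and centred in the grip.

```bash
python3 - <<'E'
from h import *
s=state();p=s["eef_pos"];print(p,s["opening"],s["force"])
for n in("scene","side","wrist"):
    c=eyes.capture(n);im=c["image"].astype(int);R=c["view"]
    def proj(X):
        x=R[:3,:3]@X+R[:3,3];m=x[:2]/x[2];m=m*(1+c["k1"]*(m@m));return (c["mtx"]@np.r_[m,1])[:2]
    top=proj(p+[0,0,.028]);bot=proj(p-[0,0,.008])
    sat=im.max(2)-im.min(2);m=((sat<14)&(im.max(2)>75)).astype(np.uint8)
    k,l,st,ce=cv2.connectedComponentsWithStats(m)
    print(n,"pred top",top.round(1),"bottom",bot.round(1))
    for i in range(1,k):
        if st[i,4]>40 and np.hypot(*(ce[i]-top))<70:
            ys,xs=np.where(l==i);e=cv2.minAreaRect(np.c_[xs,ys].astype(np.float32))
            print("  blob",st[i],ce[i].round(1),im[l==i].mean(0).round())
E
```

```text
[0.49620382 0.13375833 0.07065629] 0.06032327374753405 [ 0.34939672  0.63452247 -0.13071747]
scene pred top [371.  249.9] bottom [369.5 258.6]
  blob [361 236  22   6  48] [371.2 237.8] [102.  97.  97.]
  blob [356 243  31  20 320] [369.9 253.9] [112. 108. 110.]
side pred top [272.5 269.8] bottom [274.  287.5]
  blob [269 231  11  11  49] [275.1 236.7] [148. 147. 137.]
wrist pred top [311.3 307.9] bottom [311.9 276.6]
  blob [ 240  236  150   77 7186] [315.  274.1] [150. 149. 149.]
  blob [ 144  320  311   27 7514] [300.1 333.1] [86. 85. 85.]
  blob [ 257  352  145   25 2099] [317.8 361.3] [130. 129. 129.]
```

The wrist view puts the ring's top disc at column 315 and centre row about 310 (predicted (311,308)), and the scene view agrees. It is level and centred, so on to the tray.

```bash
python3 -m creep '[[-3,-20,0,0,-1],[-6,-40,0,0,-1],[-7,-42,0,0,-1],[-7,-40,0,0,-1],[-6,-32,0,0,-1]]'
python3 -m creep '[[-3,-18,0,0,-1],[0,0,0,0,-1],[0,0,0,0,-1],[0,0,10,0,-1],[0,0,12,0,-1]]'
python3 -m creep '[[0,0,12,0,-1],[0,0,10,0,-1],[0,0,6,0,-1],[0,0,0,0,-1],[0,0,0,0,-1]]'
python3 -m creep '[[0,0,1.5,0,-1],[0,0,1.5,0,-1],[0,0,1,0,-1],[0,0,0,0,-1],[0,0,0,0,-1]]'
```

```text
clock: 17.95
eef_pos: [0.4637, 0.309, 0.0669]
eef_rot: [1.0, 0.001, -0.001, 0.0]
force: [0.4, 0.3, -1.5]
opening: 0.0598
gripper_force: 25.0
clock: 18.45
eef_pos: [0.463, 0.323, 0.0454]
eef_rot: [1.0, -0.001, 0.0, 0.0]
force: [0.8, 0.5, -0.8]
opening: 0.0601
gripper_force: 25.0
clock: 18.95
eef_pos: [0.4624, 0.325, 0.0182]
eef_rot: [1.0, 0.0, 0.0, -0.0]
force: [-0.4, 0.4, -0.5]
opening: 0.0603
gripper_force: 25.0
clock: 19.45
eef_pos: [0.4624, 0.3248, 0.0143]
eef_rot: [1.0, -0.0, 0.0, -0.0]
force: [-0.1, 0.5, -2.0]
opening: 0.0601
gripper_force: 25.0
```

```bash
python3 -m creep '[[0,0,1,0,-1],[0,0,1,0,-1],[0,0,0,0,-1],[0,0,0,0,-1],[0,0,0,0,-1]]'
python3 -m creep '[[0,0,0.5,0,-1],[0,0,0,0,-1],[0,0,0,0,-1],[0,0,0,0,-1],[0,0,0,0,-1]]'
```

```text
clock: 19.95
eef_pos: [0.4624, 0.3249, 0.0127]
eef_rot: [1.0, 0.0, 0.0, 0.0]
force: [-2.7, -1.2, 6.2]
opening: 0.0601
gripper_force: 25.0
clock: 20.45
eef_pos: [0.4624, 0.325, 0.0127]
eef_rot: [1.0, -0.0, 0.0, 0.0]
force: [-2.0, -1.7, 8.8]
opening: 0.0598
gripper_force: 25.0
```

The ring is on the tray floor. I'll relax, open to about 74 mm, rise and verify.

```bash
python3 -m creep '[[0,0,-1,0,-1],[0,0,0,0,0.7],[0,0,0,0,0.7],[0,0,0,0,0.7],[0,0,0,0,0.7]]'
python3 -m creep '[[0,0,-5,0,0.7],[0,0,-20,0,0.7],[0,0,-40,0,0.7],[0,0,-40,0,0.7],[0,0,-40,0,0.7]]'
python3 -m creep '[[-10,30,-10,0,0.7],[-15,40,0,0,0.7],[-15,40,0,0,0.7],[0,0,0,0,0.7],[0,0,0,0,0.7]]'
python3 - <<'E'
from h import *
s=state();print(s["eef_pos"],s["opening"],s["force"],s["clock"])
for n in("scene","side"):
    c=eyes.capture(n);im=c["image"].astype(int);R=c["view"]
    def proj(X):
        x=R[:3,:3]@X+R[:3,3];m=x[:2]/x[2];m=m*(1+c["k1"]*(m@m));return (c["mtx"]@np.r_[m,1])[:2]
    P=proj(np.array([.4624,.325,.040]));G=proj(np.array([.5205,-.119,.115]))
    sat=im.max(2)-im.min(2)
    for nm,m,t in(("ring",(sat<20)&(im.max(2)>75),P),("handle",(im[...,2]-im[...,0]>25),G)):
        k,l,st,ce=cv2.connectedComponentsWithStats(m.astype(np.uint8))
        print(n,nm,"pred",t.round(1),[(st[i].tolist(),ce[i].round(1).tolist()) for i in range(1,k) if st[i,4]>30 and np.hypot(*(ce[i]-t))<35])
E
```

```text
clock: 20.95
eef_pos: [0.4623, 0.3248, 0.0125]
eef_rot: [1.0, -0.0, -0.0, 0.0]
force: [0.2, 0.4, 0.3]
opening: 0.073
gripper_force: 0.0
clock: 21.45
eef_pos: [0.462, 0.3247, 0.1595]
eef_rot: [1.0, 0.0, -0.0, -0.0]
force: [1.4, -0.1, 0.3]
opening: 0.0745
gripper_force: 0.0
clock: 21.95
eef_pos: [0.4225, 0.2142, 0.1683]
eef_rot: [1.0, -0.001, 0.001, -0.0]
force: [0.2, 0.4, 1.3]
opening: 0.0739
gripper_force: 0.0
[0.42247425 0.21422571 0.16834701] 0.07387680307510884 [0.24528455 0.44290493 1.25392918] 21.95
scene ring pred [461.1 265.9] [([446, 253, 30, 26, 453], [460.9, 265.5])]
scene handle pred [244.2 233.9] [([238, 228, 14, 25, 234], [244.8, 239.7])]
side ring pred [210.7 380.1] [([190, 366, 45, 34, 942], [211.9, 382.8])]
side handle pred [341.7 194.2] [([338, 193, 11, 6, 57], [343.0, 195.3])]
```

The ring's top disc is flat at the predicted spot in both views, the gauge still stands, and the gripper is clear.

```bash
python3 -c "
from plant import job
print(job.hand_in())"
```

```text
the job is handed in; nothing more can be done
None
```

I handed the job in at about 22 s, with no verdict returned: I tried the gauge on the narrow ring, left it standing in the wide ring, and set the narrow ring flat in the red tray; the cameras confirmed the end state.

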